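Find and mark the setting stroke on a hand-lever press

TASK

A rivet nut of unknown length sits inside the hand-lever press and we need its setting stroke: press the lever down by the round pad at its end until the resistance clearly firms up, without forcing it further, and leave the lever there. Then note how far it went by lowering the marker on the scale post until its thin pointer is level with the top of the lever's pad, and let go. Leave the mug, the sample strip and the mandrel where they are.

Things in the scene. Friction and masses are not known exactly. Their poses are not given: they have to be found in the camera images.
- press: Grey bench hand-lever press, fixed to the table: base plate 12 mm thick (x -80..170, y -60..175 mm), tower 155 mm high (x 30..135, y -36..36), scale post 220 mm high at x -30, y 150. Origin on the table under the lever's centre line; z up, x from the lever's pad to the tower, y to the side of the post. Place and yaw vary.
- lever: Steel lever. Origin on its level hinge axis (x 100, y 0, z 125 mm in the press's frame). At the top of its range its axes are parallel to the press's and it slopes up by 0.15 rad towards its pad, at -x; pressing turns it down. No return spring: friction (1 to 2 N at the pad) holds it where it is left. The nut it meets is hidden in the tower; released, it stays down on the nut.
- lever_pad (a point): Centre of the top face of the round black pad (34 mm across) at the lever's end, 200 mm from the hinge; press here. 155 to 165 mm high at the start. Moves freely at 1 to 2 N until, 90 to 142 mm high (differs each time), it meets the nut; then the force rises by about 2 N per mm. 8 to 15 N is clearly firm; over 25 N spoils the nut. No obstacle within 60 mm beside or above it.
- marker_pointer (a point): Tip of the marker's thin steel pointer, which sticks out from the post towards the lever and ends 75 mm beside the lever's centre line (x -96, y 75 mm in the press's frame). Its height is the reading: 160 to 190 mm at the start, above all possible readings; it can go down to 80 mm. Its axes are parallel to the press's.
- marker_tab (a point): Centre of the marker's grip, an upright steel tab 26 mm (press x) by 14 mm (press y), reaching 16 mm above and below this point; at x -125, y 150 mm in the press's frame, 22 mm above the pointer. Collar, forward arm, tab and pointer are one piece that slides straight up and down the post; friction of about 3 N holds it where it is left.
- mug_center (a point): Centre of a white mug (78 mm across, 97 mm high) standing on the table; bystander.
- strip_center (a point): Centre of a small riveted sample strip (24 x 102 x 8 mm) lying on the table; bystander.
- mandrel_center (a point): Centre of a threaded mandrel (18 mm across, 40 mm high) standing on the press's base plate, between the lever and the scale post; bystander.

How it is judged:
On the way, in this order (a step that is already met when the one before it is completed fails the run):
1. the lever is pressed down until it is firm: the fingers push on it with more than 4.5 N for 0.1 s, with the pad at least 8 mm below its starting height (contact force between the fingers and lever above 4.5 N and distance of lever_pad from where it was at the start of the episode above 0.008 m), for 0.1 s.
2. the marker's pointer is level with the top of the lever's pad, within 5 mm, the lever still resting firmly on the nut (z of lever_pad in the frame of marker_pointer between -0.005 and 0.005 m and contact force between lever and anything else above 0.5 N), for 0.2 s.
At the end, for the whole second after the job is handed in: The lever is at rest where it firmed up, still bearing on the nut, and the marker's pointer is level with the top of the lever's pad within 5 mm; the mug, strip and mandrel stand or lie where they were (all of step 2 and linear speed of lever below 0.01 m/s); the robot touches nothing.
It fails at once if the lever is forced: more than 25 N on it (contact force between any of the fingers, the arm and lever above 25 N).
It fails at once if a bystander is moved by more than 20 mm or tipped (distance of any of mug_center, strip_center, mandrel_center from where it was at the start of the episode above 0.02 m).
It also fails if it takes over 58 s, if anything falls off the work surface, if the arm or the gripper's body presses on something with over 40 N, if the wrist force passes 120 N, or if a joint passes its speed limit or range.

ROBOT

A 6-joint arm with a two-finger parallel gripper is mounted at the origin on a cart in front of the work surface, level with it; the furniture and walls round the work are solid. World frame = base frame: x ahead of the robot, y to its left, z up, the work surface at z = 0. Lengths are in m, angles in rad, forces in N, time in s.
With the tool pointing down it reaches from about 0.35 to 0.775 m from the base axis. Payload 5.5 kg.
Tool frame: the origin (TCP) lies between the finger pads; the fingertips stand 19 mm ahead of it and the grasp point (between the pads) is the TCP; z points along the fingers, y is the line along which they close (so a half turn about z gives the same grasp; the last joint's range is limited). The gripper opens to 85 mm and grips with 20 to 120 N. Pads are 22 mm wide; open, the fingers measure 114 mm over their backs; the gripper's body (76 mm by 85 mm) begins 54 mm behind the grasp point. The pads swing forward as they close: fully open they stand 13 mm farther back than shut.
Start: joints at [-1.312, 0.313, 0.046, 1.304, 0, 1.431], TCP at [0.223, -0.53, 0.25] pointing down, gripper open.
Joint ranges: [-2.76, 2.76], [-0.86, 1.69], [-1.03, 1.26], [-2.2, 2.34], [-1.47, 1.5], [-3.14, 3.14]. Speed limits (rad/s): [2.57, 2.57, 3.14, 3.14, 3.14, 3.14].

INTERFACE

Orientations are given as a unit quaternion [w, x, y, z].
In Python, from station import * gives the robot as it stands. The module is installed in compiled form; this text tells all that it offers. Calls block until the motion is done:
- move_to(position, orientation): joint-space move of the TCP to a pose.
- move_l(position, rot=None, feed=0.15): straight line of the TCP; rot=None keeps the orientation; feed is the mean speed in m/s.
- movej(angles): joint-space move.
- set_gripper(opening, grasp_force=None): finger opening in m; grasp_force is the grip in N (None keeps the last); returns when the fingers have stopped.
- dwell(seconds).
- solve_ik(position, orientation): joint angles nearest the present ones, or None.
- get_obs(): the state.
- camera(name): name is "scene" or "top"; returns a dict with "image" (480x640x3 uint8, blue, green, red), "fov_y" (degrees; the focal length in pixels is half the picture's height over the tangent of half this angle, whatever the lens; pixels are square), "cx", "cy" (the principal point, pixels), "extrinsics" (4x4, takes a point from camera to world coordinates). Camera axes: x right, y up, looking along -z (the intrinsics and any distortion apply to the point x, -y, -z); pixel columns grow to the right and rows downward; lengths in m; the calibration is good to about 2 mm. A picture is of the moment at which its call begins. There is no depth.
A pose or a line that the arm cannot do raises Unreachable and nothing moves.
- finish_job(): hands the job in; it is judged then, once.
The state is a dict: "clock": time; "joints": joint angles; "qvel": joint speeds; "tau": joint torques, N m; "position": TCP position; "tool_rot": TCP orientation; "contact_force": force on the tool from outside, world axes, zero at the start; "wrist_torque": the same for the moment, N m; "opening": finger opening in m; "grasp_force": force on a finger pad.
Only numpy, scipy, OpenCV 4.12 (cv2) and the standard library are available. Lean on these libraries where they do the work, as an engineer would, in place of code of your own. Each camera call takes 0.05 s, during which the arm holds its last target. There are 200 camera calls.

## Working session

There is one attempt and no reset: what is moved stays moved. The work goes in short steps, each a Python script; the robot and the scene stay as the last script left them, time stands still between calls to the robot, and variables do not carry over. Pictures are saved under pics/ and viewed, at most 10 in all, crops included, and the job is handed in when it is done.

```bash
mkdir -p pics; ls
python3 - <<'E'
from station import *
import cv2,numpy as np
for n in("scene","top"):
    c=camera(n);cv2.imwrite(f"pics/{n}0.png",c["image"]);print(n,[ (k,v) for k,v in c.items() if k!="image"])
o=get_obs();print(o)
E
```

```text
pics
scene [('fov_y', 54.7862716855844), ('cx', 328.6900278973129), ('cy', 242.14711096715862), ('extrinsics', array([[-0.67340641,  0.39931243, -0.62215222, -0.07798265],
       [-0.73925515, -0.35796469,  0.57040608,  0.62552111],
       [ 0.00506171,  0.84404435,  0.53624949,  0.70298036],
       [ 0.        ,  0.        ,  0.        ,  1.        ]]))]
top [('fov_y', 45.2157413144999), ('cx', 319.7521514752522), ('cy', 241.2289604574841), ('extrinsics', array([[ 2.70354819e-02,  9.82090755e-01, -1.86458658e-01,
         3.32179781e-01],
       [-9.99630825e-01,  2.70649591e-02, -2.38795521e-03,
         9.77051658e-04],
       [ 2.70130721e-03,  1.86454381e-01,  9.82459906e-01,
         1.37473398e+00],
       [ 0.00000000e+00,  0.00000000e+00,  0.00000000e+00,
         1.00000000e+00]]))]
{'clock': 0.1, 'joints': array([-1.31156590e+00,  3.13903207e-01,  4.50741421e-02,  1.30358978e+00,
       -1.27017983e-06,  1.43118901e+00]), 'qvel': array([ 0.00092463, -0.00200102,  0.0014843 ,  0.00066061,  0.00145635,
        0.00266288]), 'tau': array([ 2.58592714e-03, -4.81723881e+01,  2.99244922e+01,  1.26540090e-02,
       -9.64252285e-05, -2.41386431e-06]), 'position': array([ 0.22317569, -0.52945662,  0.24950304]), 'tool_rot': array([-8.09770600e-04,  9.80181543e-01,  1.98099686e-01, -4.91277067e-05]), 'contact_force': array([-0.4203415 , -0.01321533, -0.04553054]), 'wrist_torque': array([ 0.07256559, -0.07176261, -0.00251165]), 'grasp_force': 0.0, 'opening': 0.08527489773593179}
```

View pics/scene0.png

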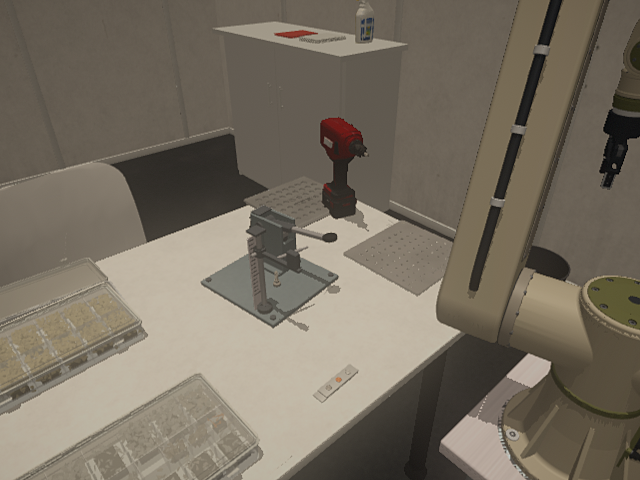

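View pics/top0.png

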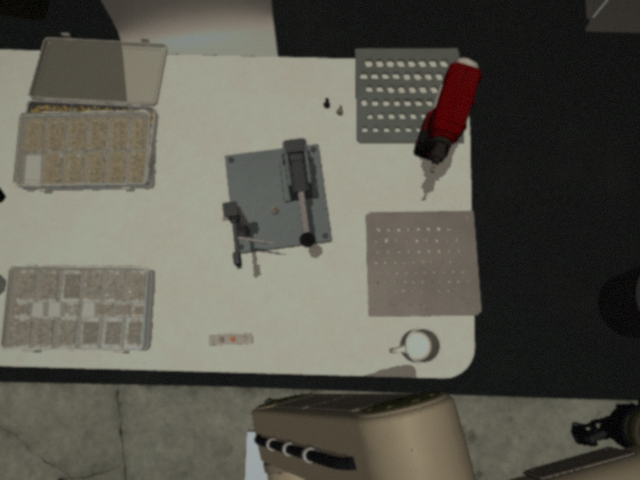

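The scene view shows the lever pad at about (329,238) and the post at about (262,275). The top view shows the pad at (307,239), the marker arm and tab at about (237,258), and the plate corners near (226,156), (320,145) and (330,242). I'll zoom in on both.

```bash
python3 - <<'E'
import cv2,numpy as np
a=cv2.imread("pics/top0.png")[130:280,210:350]; b=cv2.imread("pics/scene0.png")[190:340,190:350]
a=cv2.resize(a,None,fx=4,fy=4,interpolation=2);b=cv2.resize(b,None,fx=4,fy=4,interpolation=2)
cv2.imwrite("pics/topc.png",cv2.convertScaleAbs(a,alpha=1.6));cv2.imwrite("pics/scenec.png",cv2.convertScaleAbs(b,alpha=1.6))
E
cat > h.py <<'E'
import numpy as np,cv2
from station import *
def K(c):
    f=240/np.tan(np.radians(c["fov_y"])/2); return f
def ray(c,uv):
    f=K(c);E=c["extrinsics"]
    d=np.array([(uv[0]-c["cx"])/f,-(uv[1]-c["cy"])/f,-1.]);return E[:3,3],E[:3,:3]@d
def onz(c,uv,z):
    o,d=ray(c,uv);return o+d*(z-o[2])/d[2]
def proj(c,P):
    E=c["extrinsics"];q=E[:3,:3].T@(np.asarray(P)-E[:3,3]);f=K(c)
    return np.array([c["cx"]+f*q[0]/-q[2],c["cy"]-f*q[1]/-q[2]])
def tri(c1,u1,c2,u2):
    o1,d1=ray(c1,u1);o2,d2=ray(c2,u2)
    s=np.linalg.lstsq(np.c_[d1,-d2],o2-o1,rcond=None)[0]
    a,b=o1+d1*s[0],o2+d2*s[1];return (a+b)/2,np.linalg.norm(a-b)
E
```

```text
(no output)
```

View pics/topc.png

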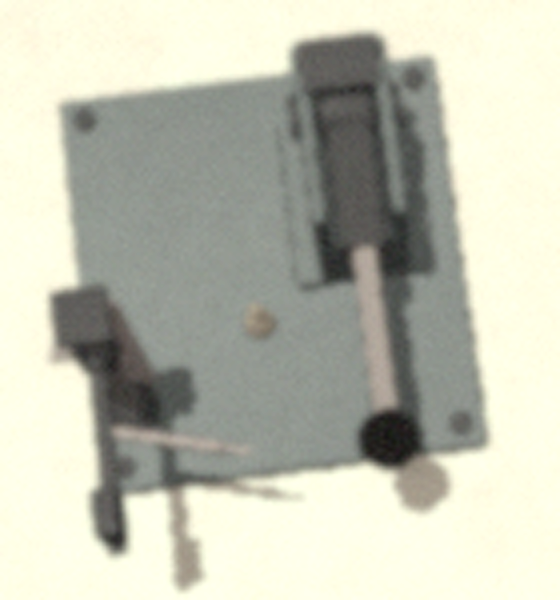

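View pics/scenec.png

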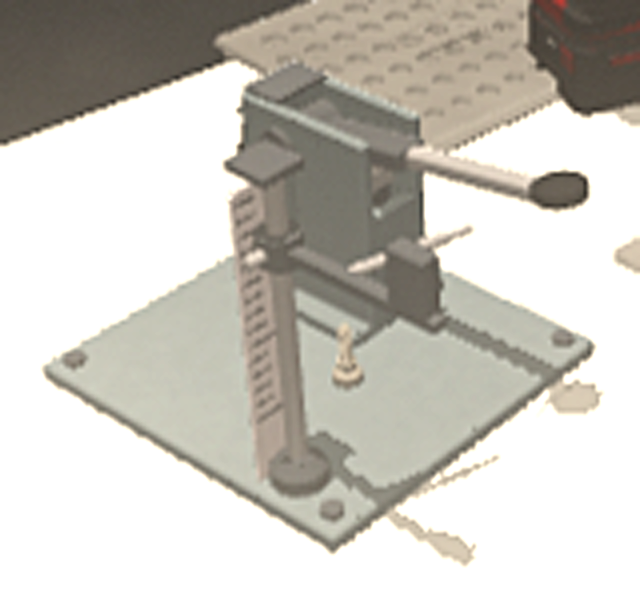

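The top crop shows plate corners at (62,103), (434,55) and (487,440), the pad at (390,437) and the pointer tip at (252,449). The scene crop shows the pad at (559,189), the pointer tip at (470,230), the tab at about (415,280), and plate corners at (45,370), (332,545) and (592,347).

```bash
cat > est.py <<'E'
from h import *
from scipy.optimize import least_squares
T=camera("top");S=camera("scene")
t=lambda u,v:np.array([(u+.5)/4-.5+210,(v+.5)/4-.5+130])
s=lambda u,v:np.array([(u+.5)/4-.5+190,(v+.5)/4-.5+190])
L=[[.170,.175],[.170,-.060],[-.080,-.060]]
W=[onz(T,t(*p),.012)[:2] for p in[(62,103),(434,55),(487,440)]]
Ls=[[.170,.175],[-.080,.175],[-.080,-.060]]
Ws=[onz(S,s(*p),.012)[:2] for p in[(45,370),(332,545),(592,347)]]
R=lambda a:np.array([[np.cos(a),-np.sin(a)],[np.sin(a),np.cos(a)]])
def fit(L,W):
    r=least_squares(lambda q:((R(q[2])@np.array(L).T).T+q[:2]-W).ravel(),[.5,0,0]);print(r.x,np.round(r.fun*1e3,1));return r.x
fit(L,W);fit(Ls,Ws);q=fit(L+Ls,W+Ws)
def p2w(x,y,z=0): return np.r_[R(q[2])@[x,y]+q[:2],z]
def w2p(P): return np.r_[R(q[2]).T@(P[:2]-q[:2]),P[2]]
for n,a,b in[("pad",(390,437),(559,189)),("ptr",(252,449),(470,230))]:
    P,e=tri(T,t(*a),S,s(*b));print(n,P,e,w2p(P))
E
cat > est2.py <<'E'
from est import *
print("tab top corners scene pred", [np.round((proj(S,p2w(-.125+dx,.150+dy,z))-190+.5)*4-.5) for z in(.15,.20) for dx in(-.013,.013) for dy in(-.007,.007)])
print(p2w(-.0977,0,.16),p2w(-.096,.075),p2w(-.125,.15))
E
python3 est2.py
```

```text
[0.66221355 0.04655044 0.16153247] [ 1.2  2.3  1.4 -0.4 -2.6 -2. ]
[0.65949173 0.04907085 0.15490188] [ 2.9  2.4 -1.5  1.2 -1.5 -3.6]
[0.66092164 0.04798782 0.15763356] [ 0.7  3.2 -0.1  0.4 -4.2 -0.2  3.8  1.7 -0.5 -0.1  0.1 -4.9]
pad [0.56745084 0.0313834  0.15949784] 0.000618155446315985 [-0.09491849 -0.00172537  0.15949784]
ptr [0.5571593  0.10442041 0.16893682] 0.0007931074072408902 [-0.09361698  0.07202168  0.16893682]
tab top corners scene pred [array([445., 354.]), array([427., 367.]), array([407., 334.]), array([388., 347.]), array([443., 270.]), array([423., 283.]), array([403., 251.]), array([383., 264.])]
[0.56443297 0.03265073 0.16      ] [0.55433828 0.10698771 0.        ] [0.51392422 0.17650536 0.        ]
```

```bash
cat > press.py <<'E'
from est import *
a=q[2];Q=[0,np.cos(a/2),np.sin(a/2),0]
pad=np.array([.566,.032])
set_gripper(0.0,40)
move_to([*pad,.25],Q)
move_l([*pad,.190],feed=.1);dwell(.3)
f0=get_obs()["contact_force"];print(get_obs()["clock"],f0,get_obs()["joints"])
z=.190;log=[]
while z>.100:
    z-=.0015 if z<.183 else .003
    move_l([*pad,z],feed=.03)
    o=get_obs();f=o["contact_force"]-f0;log.append((round(o["position"][2],4),round(f[2],2)))
    if f[2]>8:
        dwell(.3);o=get_obs();f=o["contact_force"]-f0;print("hold",f,o["position"])
        if f[2]>7.5:break
print(log,o["clock"])
E
python3 press.py
```

```text
[0.66221355 0.04655044 0.16153247] [ 1.2  2.3  1.4 -0.4 -2.6 -2. ]
[0.65949173 0.04907085 0.15490188] [ 2.9  2.4 -1.5  1.2 -1.5 -3.6]
[0.66092164 0.04798782 0.15763356] [ 0.7  3.2 -0.1  0.4 -4.2 -0.2  3.8  1.7 -0.5 -0.1  0.1 -4.9]
pad [0.56745084 0.0313834  0.15949784] 0.000618155446315985 [-0.09491849 -0.00172537  0.15949784]
ptr [0.5571593  0.10442041 0.16893682] 0.0007931074072408902 [-0.09361698  0.07202168  0.16893682]
4.4583 [-0.1750805  -0.21533886  0.03623775] [-8.50675011e-02  3.20976558e-01 -9.07844226e-02  1.15797513e+00
  1.12082229e-05  2.89885434e+00]
hold [-4.53892192 -0.31901551  8.36044103] [0.5657453  0.03197126 0.15022609]
[(np.float64(0.1868), np.float64(0.33)), (np.float64(0.1838), np.float64(-0.7)), (np.float64(0.1808), np.float64(-0.01)), (np.float64(0.1794), np.float64(-0.07)), (np.float64(0.1779), np.float64(0.19)), (np.float64(0.1763), np.float64(-0.61)), (np.float64(0.1748), np.float64(-0.14)), (np.float64(0.1734), np.float64(-0.06)), (np.float64(0.1719), np.float64(-0.07)), (np.float64(0.1704), np.float64(1.01)), (np.float64(0.1688), np.float64(0.26)), (np.float64(0.1673), np.float64(0.12)), (np.float64(0.1659), np.float64(0.19)), (np.float64(0.1643), np.float64(0.96)), (np.float64(0.1628), np.float64(0.36)), (np.float64(0.1614), np.float64(-0.34)), (np.float64(0.1599), np.float64(1.66)), (np.float64(0.1584), np.float64(0.11)), (np.float64(0.1568), np.float64(0.57)), (np.float64(0.1554), np.float64(0.4)), (np.float64(0.1541), np.float64(1.42)), (np.float64(0.1527), np.float64(4.66)), (np.float64(0.1515), np.float64(7.03)), (np.float64(0.1502), np.float64(8.41))] 10.7583
```

Run:
```python
from h import *
o=get_obs();p=o["position"]
move_l([p[0],p[1],.215],feed=.1)
move_l([p[0]-.02,p[1]-.16,.25],feed=.2)
for n,(x,y) in dict(top=(210,130),scene=(190,190)).items():
    c=camera(n)["image"];cv2.imwrite(f"pics/{n}1.png",c)
a=cv2.imread("pics/top1.png")[200:280,210:350];b=cv2.imread("pics/scene1.png")[210:310,230:370]
r=lambda i:cv2.convertScaleAbs(cv2.resize(i,None,fx=4,fy=4,interpolation=2),alpha=1.6)
cv2.imwrite("pics/m1.png",np.vstack([r(a)[:200],r(b)[:400]]) if 0 else r(a));cv2.imwrite("pics/m2.png",r(b));print(get_obs()["clock"])
```

```text
12.6417
```

View pics/m1.png

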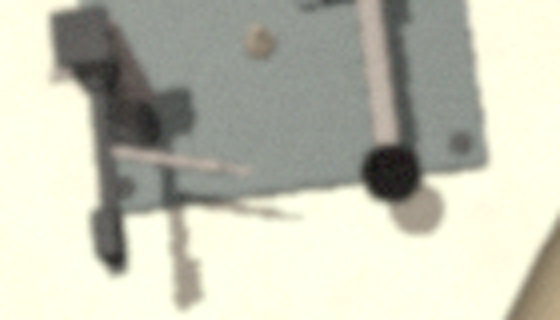

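View pics/m2.png

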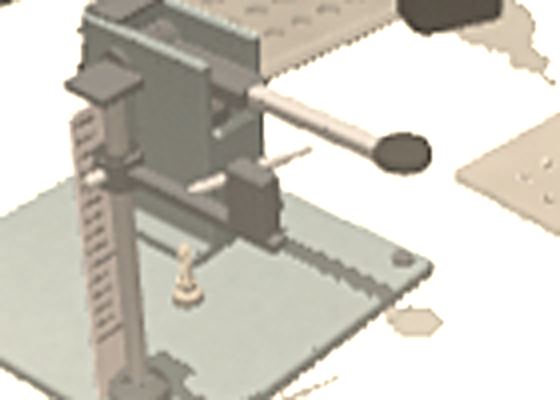

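The top crop shows the pad at (390,172) and the pointer tip unmoved at (250,170). The scene crop shows the pad lowered at (402,152), the tip at (310,150), and the tab's top face at about (255,172). Next I'll grip the tab.

```bash
cat > grip.py <<'E'
from est import *
t=lambda u,v:np.array([(u+.5)/4-.5+210,(v+.5)/4-.5+200])
s=lambda u,v:np.array([(u+.5)/4-.5+230,(v+.5)/4-.5+210])
pd=tri(T,t(390,172),S,s(402,152));pt=tri(T,t(250,170),S,s(310,150));tb=tri(T,t(107,235),S,s(255,172))
print("pad",pd,"ptr",pt,"tabtop",tb,w2p(tb[0]))
a=q[2];Q=[0,np.cos(a/2),np.sin(a/2),0]
tab=np.array([.5155,.1755])
set_gripper(.06)
move_to([*tab,.27],Q)
move_l([*tab,.192],feed=.1)
print(get_obs()["contact_force"])
set_gripper(0.0,30);dwell(.2)
o=get_obs();print(o["clock"],o["opening"],o["grasp_force"],o["contact_force"],o["position"])
E
python3 grip.py
```

```text
[0.66221355 0.04655044 0.16153247] [ 1.2  2.3  1.4 -0.4 -2.6 -2. ]
[0.65949173 0.04907085 0.15490188] [ 2.9  2.4 -1.5  1.2 -1.5 -3.6]
[0.66092164 0.04798782 0.15763356] [ 0.7  3.2 -0.1  0.4 -4.2 -0.2  3.8  1.7 -0.5 -0.1  0.1 -4.9]
pad [0.56745084 0.0313834  0.15949784] 0.000618155446315985 [-0.09491849 -0.00172537  0.15949784]
ptr [0.5571593  0.10442041 0.16893682] 0.0007931074072408902 [-0.09361698  0.07202168  0.16893682]
pad (array([0.5642742 , 0.03178698, 0.13262538]), np.float64(0.0006097291960422566)) ptr (array([0.55632679, 0.10528861, 0.16975288]), np.float64(0.0004979802211328133)) tabtop (array([0.51375427, 0.17411729, 0.20752822]), np.float64(0.0013854007501132356)) [-0.12554272  0.14766822  0.20752822]
[-1.04770163 -0.19950707  0.27295268]
19.6583 0.013365686654565194 34.5937442779541 [ 1.10811854 -5.09784147  1.49455719] [0.51591255 0.17435122 0.19243536]
```

Run:
```python
from h import *
p=get_obs()["position"]
move_l([p[0],p[1],p[2]-.0373],feed=.04);dwell(.3)
o=get_obs();print(o["clock"],o["position"],o["contact_force"],o["opening"])
for n in("top","scene"):cv2.imwrite(f"pics/{n}2.png",camera(n)["image"])
a=cv2.imread("pics/top2.png")[210:270,225:325];b=cv2.imread("pics/scene2.png")[210:310,240:340]
r=lambda i:cv2.convertScaleAbs(cv2.resize(i,None,fx=4,fy=4,interpolation=2),alpha=1.6)
c=np.zeros((400,800,3),np.uint8);c[:240,:400]=r(a);c[:,400:]=r(b);cv2.imwrite("pics/m3.png",c)
```

```text
21.0333 [0.51593962 0.17432214 0.15501043] [ 1.55624836 -3.87635204 -2.30240861] 0.013478959481973097
```

View pics/m3.png

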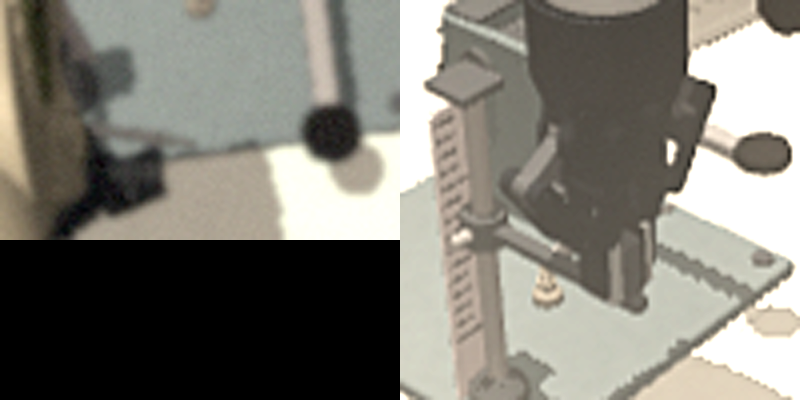

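The tool hides the tip in the scene view, but the collar has moved down and the lever pad hasn't moved (scene half, (762,152)). I'll release, retreat and check.

Run:
```python
from h import *
p=get_obs()["position"]
set_gripper(.06)
move_l([p[0],p[1],.27],feed=.12)
move_l([p[0]-.02,p[1]-.33,.27],feed=.25)
for n in("top","scene"):cv2.imwrite(f"pics/{n}3.png",camera(n)["image"])
print(get_obs()["clock"])
a=cv2.imread("pics/top3.png")[210:270,225:325];b=cv2.imread("pics/scene3.png")[210:310,240:340]
r=lambda i:cv2.convertScaleAbs(cv2.resize(i,None,fx=4,fy=4,interpolation=2),alpha=1.6)
c=np.zeros((400,800,3),np.uint8);c[:240,:400]=r(a);c[:,400:]=r(b);cv2.imwrite("pics/m4.png",c)
```

```text
Traceback (most recent call last):
station.Unreachable: the arm cannot follow that straight line within its joint ranges
```

Run:
```python
from h import *
o=get_obs();p=o["position"];print(o["clock"],p)
move_to([.46,-.2,.27],o["tool_rot"]) if solve_ik([.46,-.2,.27],o["tool_rot"]) is not None else movej([-.6,*o["joints"][1:]])
for n in("top","scene"):cv2.imwrite(f"pics/{n}3.png",camera(n)["image"])
print(get_obs()["clock"])
a=cv2.imread("pics/top3.png")[210:270,225:325];b=cv2.imread("pics/scene3.png")[210:310,240:340]
r=lambda i:cv2.convertScaleAbs(cv2.resize(i,None,fx=4,fy=4,interpolation=2),alpha=1.6)
c=np.zeros((400,800,3),np.uint8);c[:240,:400]=r(a);c[:,400:]=r(b);cv2.imwrite("pics/m4.png",c)
```

```text
22.75 [0.51553937 0.17424875 0.26916082]
27.4083
```

View pics/m4.png

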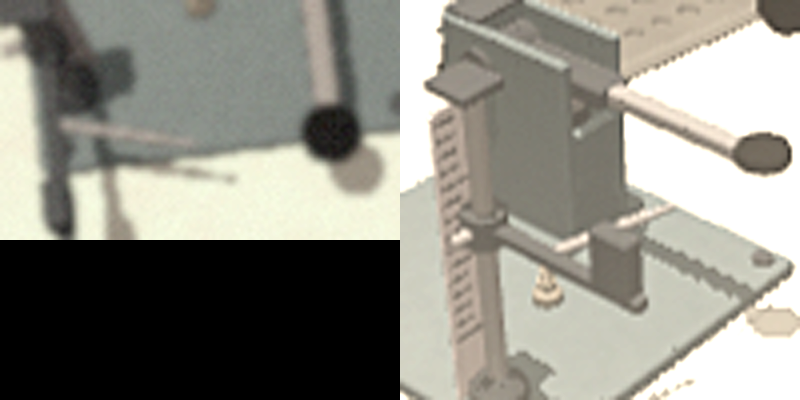

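The tip is at (192,142) in the top half and (272,207) in the scene half. The pad is at (331,132) and (363,152).

Run:
```python
from h import *
T=camera("top");S=camera("scene")
t=lambda u,v:np.array([(u+.5)/4-.5+225,(v+.5)/4-.5+210])
s=lambda u,v:np.array([(u+.5)/4-.5+240,(v+.5)/4-.5+210])
for a,b in[((192,142),(272,207)),((331,132),(363,152))]:print(tri(T,t(*a),S,s(*b)))
o=get_obs();print(o["contact_force"],np.abs(o["qvel"]).max())
```

```text
(array([0.55566898, 0.10641597, 0.13422863]), np.float64(0.0011486600344404654))
(array([0.56425323, 0.0311768 , 0.13239356]), np.float64(0.0004034095503413807))
[ 0.05096674 -0.53945139 -0.65790871] 0.0017273005698888414
```

```bash
python3 -c "
from station import *
print(finish_job())"
```

```text
the job is handed in; nothing more can be done
None
```

I handed the job in. The lever was pressed until firm (about 8.4 N down, about 9.5 N total) and left on the nut with its pad top at about 132 mm. The pointer measures about 134 mm, within the 5 mm tolerance, and the arm is clear. I saw no sign that the mug, strip or mandrel moved, but did not measure them afterwards, and no verdict came back.

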